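# Lift the hot furnace lid with the lid lifter

### The arm

A 7-joint arm with a two-finger parallel gripper is mounted at the origin on a cart in front of the work surface, level with it; the furniture and walls round the work are solid. World frame = base frame: x ahead of the robot, y to its left, z up, the work surface at z = 0. Lengths are in mm, angles in rad, forces in N, time in s.
With the tool pointing down it reaches from about 400 to 875 mm from the base axis. Payload 4.4 kg.
Tool frame: the origin (TCP) lies midway between the tips of the shut fingers; the grasp point (between the pads) lies ctrl.grip_depth behind it (ctrl.grip_depth is the distance from the TCP to the grasp point, in mm); z points along the fingers, y is the line along which they close (so a half turn about z gives the same grasp; the last joint's range is limited). The gripper opens to 85 mm and grips with 20 to 120 N. Pads are 22 mm wide; open, the fingers measure 114 mm over their backs; the gripper's body (76 mm by 85 mm) begins 54 mm behind the grasp point. The pads swing forward as they close: fully open they stand 13 mm farther back than shut.
Start: joints at [1.271, 0.628, 0.038, 1.517, -0.027, 0.996, -0.02], TCP at [150.617, -632.323, 231.313] pointing down, gripper open.
Joint ranges: [-3.06, 3.06], [-0.37, 2.12], [-1.25, 1.32], [0.18, 2.47], [-1.1, 4.24], [0.23, 1.98], [-2.94, 2.94]. Speed limits (rad/s): [2.57, 2.57, 3.14, 3.14, 3.14, 3.14, 3.14].

### API

Orientations are given as [roll, pitch, yaw] about the fixed x, y, z axes, in that order (R = Rz(yaw) Ry(pitch) Rx(roll)).
In Python, from cell import ctrl gives the robot as it stands.
- The arm moves only by the tool carry_out, never from a script. Its argument "deltas" is one flat list of numbers, 7 for each row, row after row: the turn, a rotation vector about the tool's x, y, z in degrees, then the shift along the tool's x, y, z in m, then the closure, from -1 (fully open) to 1 (shut). In form: [wx, wy, wz, dx, dy, dz, claw, wx, wy, wz, dx, dy, dz, claw, ...]. A call has 1 to 12 rows; each row shifts and turns the commanded pose from where the row before left it, along the tool's axes as they then stand; what a row does not reach is not made up. A row lasts 1/8 s, in which the tool goes at most 62.5 mm and 10.7 degrees, less where a joint would pass 70% of its speed; a pose out of reach is approached as far as the arm can. A call with a gripper value outside its range is refused whole. The fingers move at their own pace and stop on an object; the grip force is fixed at half the most. Time passes only in rows, so rows that do not move let the fingers close. It gives the time, the measured TCP pose, the force, the opening and the grip force at its end, in the units of the state.
- ctrl.read_state(): the state, without advancing time (a new reading comes with each control period).
- ctrl.get_image(name): name is "scene" or "top"; returns the picture (420x560x3 uint8, red, green, blue); there is no depth.
- ctrl.calibration(name): a dict with "mtx" (3x3 intrinsics, pixels), "R" (3x3) and "t" (3): a world point X has camera coordinates R X + t. Camera axes: x right, y down, z forward; pixel columns grow to the right and rows downward; lengths in mm; the calibration is good to about 2 mm. A picture is of the moment at which its call begins. calibration takes no time and is no camera call.
- ctrl.finish_job(): hands the job in; it is judged then, once.
The state is a dict: "clock": time; "qpos": joint angles; "qd": joint speeds; "tau": joint torques, N m; "eef_pos": TCP position; "tool_rot": TCP orientation; "force": force on the tool from outside, world axes, zero at the start; "torque": the same for the moment, N m; "width": finger opening in mm; "gripper_force": force on a finger pad.
Only numpy, scipy, OpenCV 4.12 (cv2) and the standard library are available. Lean on these libraries where they do the work, as an engineer would, in place of code of your own. Each camera call takes 0.05 s, during which the arm holds its last target. There are 200 camera calls.

### The job

The lid of the little melting furnace is hot and must not be touched by the hand: take the lid lifter from its rack, hook it under the lid's loop handle, lift the lid off level and park it gently in the empty ring stand, then hang the lifter back in its rack. The lid is lopsided inside, heavier towards one end of its handle, so find by feel where along the loop it balances before you lift it clear; never let it tip noticeably, and never force or drop it. Leave the other things on the board alone.

Things in the scene. Friction and masses are not known exactly. Their poses are not given: they have to be found in the camera images.
- furnace: Fixed grey round melting furnace, 136 mm across, 70 mm high, with a small black control panel on its front (its -x side). Origin: centre of its underside, z up. The lid rests on its flat top rim (height 70 mm, mouth 92 mm across). Beware the tall fridge to the right of the board (y below -0.35 m, x beyond 0.4 m).
- lid: Loose steel lid, 0.46 to 0.53 kg: disc 120 mm across, 16 mm thick; below it a pale boss 72 mm across, 5 mm deep, hangs in the mouth. Origin: centre of the disc's flat underside, which rests on the rim; z up, y along the loop handle on top. Centre of mass: x = 0, about 7 mm above the origin, but off-centre in y by up to 30 mm either way, which cannot be seen.
- lid_bar (a point): Middle of the underside of the loop handle's flat strap (10 mm wide in x, 5 mm thick, 84 mm long in y, on end posts with 74 mm clear between); 38 mm above the lid's origin, 22 mm above the disc's top. Axes as the lid's. Raised off its balance point, the lid pivots on its far rim and the heavy end stays low; each mm beyond 2.5 mm off balance hangs it 2 degrees askew.
- lifter: Loose lid lifter, 0.12 kg, hung upright. Origin: bottom of the shaft's axis, z up the shaft. Shaft 8 mm thick; collar 32 mm across at z = 110 to 116 mm; wooden handle z = 116 to 166 mm, 26 mm (x) by 16 mm (y). At the bottom a flat toe, 5 mm wide (y), 6 mm thick, reaches to x = -38 mm; the last 5 mm are an upturned lip, top at z = 12 mm.
- lifter_toe (a point): Middle of the toe's upper face between lip and shaft (29 mm apart), where the lid's strap should lie: at x = -18.5 mm, z = 6 mm in the lifter.
- lifter_grip (a point): Middle of the lifter's wooden handle, where to grip it from above, across its y: z = 145 mm in the lifter.
- lifter_collar (a point): Centre of the underside of the lifter's collar: z = 110 mm in the lifter.
- rack: Fixed wooden rack with a steel fork; base 100 x 80 x 10 mm, post at +x, 130 mm high. Origin: centre of the base's underside. The fork's slot is 13 mm wide, open to -x (flared mouth ends at x = -48 mm), closed at x = +12 mm. The lifter hangs with its shaft in the slot, collar on the fork, toe to -x, 10 mm clear of the base; raise it a few mm and draw it out to -x; return it the same way.
- rack_slot (a point): Where the underside of the collar rests when the lifter hangs in the rack: on the fork's top face, 130 mm above the rack's origin; axes as the rack's.
- stand: Fixed dark ring stand on four legs, empty. Ring 132 mm outside, 92 mm inside, top face 48 mm above the origin, which is the centre of the underside. Parked, the lid lies flat on the ring with its boss in the hole (10 mm of play all round).
- paint_pot: Bystander: paint pot, 36 mm across, 42 mm high. Origin at the centre of its underside.
- glue_stick: Bystander: glue stick standing up, 27 mm across, 92 mm high. Origin at the centre of its underside.
- nozzle_tin: Bystander: round tin, 43 mm across, 21 mm high. Origin at the centre of its underside.
- gear: Bystander: printed gear lying flat, 42 mm across, 10 mm thick. Origin at the centre of its underside.
Things that resemble listed ones, but are neither listed nor needed, are in the scene too. Leave any purple look-alike of the lifter alone.

How it is judged (in metres and radians):
On the way, in this order (a step that is already met when the one before it is completed fails the run):
1. The lid hangs on the lifter, level, lifted at least 15 mm off the furnace (z of lid in the frame of furnace above 0.085 m and contact force between lifter and lid above 1.5 N and contact force between lid and furnace below 0.1 N and angle between lid's own z axis and vertical below 0.12 rad), for 0.2 s.
2. The lid lies flat in the ring stand, the lifter clear of it (horizontal distance between lid and stand below 0.0115 m and z of lid in the frame of stand below 0.051 m and angle between lid's own z axis and vertical below 0.04 rad and contact force between lifter and lid below 0.1 N), for 0.2 s.
At the end, for the whole second after the job is handed in: The lid lies flat in the ring stand (centre within 11.5 mm, seated within 3 mm, tilt under 2.3 degrees); the lifter hangs upright in the rack's fork (collar within 14 mm of its place and resting on the fork within 3 mm, tilt under 6 degrees); both at rest (horizontal distance between lid and stand below 0.0115 m and z of lid in the frame of stand between 0.044 and 0.051 m and angle between lid's own z axis and vertical below 0.04 rad and distance between lifter_collar and rack_slot below 0.014 m and z of lifter_collar in the frame of rack_slot below 0.003 m and angle between lifter's own z axis and vertical below 0.1 rad and linear speed of each of lid, lifter below 0.02 m/s); the robot touches nothing.
It fails at once if The lid tips more than 7 degrees (0.12 rad) (angle between lid's own z axis and vertical above 0.12 rad).
It fails at once if The lifter bears on the lid with more than 15 N (contact force between lifter and lid above 15 N).
It fails at once if The lid is set on the stand with more than 15 N (dropped or pressed) (contact force between lid and stand above 15 N).
It fails at once if The hot lid is touched by the robot (contact force between any of the fingers, the arm and lid above 0.3 N).
It fails at once if A bystander is moved more than 30 mm (distance of any of paint_pot, glue_stick, nozzle_tin, gear from where it was at the start of the episode above 0.03 m).
It also fails if it takes over 72 s, if anything falls off the work surface, if the arm or the gripper's body presses on something with over 40 N, if the wrist force passes 120 N, or if a joint passes its speed limit or range.

## Working session

There is one attempt and no reset: what is moved stays moved. The work goes in short steps, Python scripts to look and compute and a tool call to move; the robot and the scene stay as the last step left them, time stands still between calls to the robot, and variables do not carry over. Pictures are saved under pics/ and viewed, at most 10 in all, crops included, and the job is handed in when it is done.

Besides the shell and the picture viewer there is one more tool, called after "Emit:" in YAML: its name, and indented under it one key for each argument. carry_out: Moves the arm, as the interface text tells. Its arguments: {"type":"object","properties":{"deltas":{"type":"array"}},"required":["deltas"]}

```bash
mkdir -p pics; ls
python3 - <<'E'
from cell import ctrl
import cv2
for n in("scene","top"):
    im=ctrl.get_image(n); cv2.imwrite(f"pics/{n}0.png",cv2.resize(im[:,:,::-1],(800,600),interpolation=cv2.INTER_CUBIC))
    c=ctrl.calibration(n); print(n,c)
print(ctrl.read_state(),ctrl.grip_depth)
E
```

```text
pics
scene {'mtx': array([[379.1685536 ,   0.        , 284.15376826],
       [  0.        , 379.1685536 , 209.55088773],
       [  0.        ,   0.        ,   1.        ]]), 'R': array([[-0.67898673, -0.73393141, -0.01793615],
       [-0.56540742,  0.5383505 , -0.62489454],
       [ 0.46828567, -0.41415387, -0.78050311]]), 't': array([447.87444447, 345.7731219 , 746.05200718])}
top {'mtx': array([[543.63000707,   0.        , 277.5429088 ],
       [  0.        , 543.63000707, 209.44941489],
       [  0.        ,   0.        ,   1.        ]]), 'R': array([[-9.77590599e-02, -9.95209952e-01, -5.64439114e-04],
       [-9.74984929e-01,  9.58860932e-02, -2.00524922e-01],
       [ 1.99618520e-01, -1.90528083e-02, -9.79688439e-01]]), 't': array([ 126.3141731 ,  536.84837442, 1320.09639852])}
{'clock': 0.1, 'qpos': array([ 1.271215  ,  0.62925825,  0.03843062,  1.51826327, -0.02703447,
        0.99631293, -0.01996239]), 'qd': array([ 5.51076575e-04, -2.51806637e-03,  4.33042118e-05, -3.14728029e-03,
        1.38223213e-03, -2.62228363e-04, -1.02408760e-03]), 'tau': array([ 3.56203949e-03, -5.64530039e+01,  1.23048931e+00, -1.93973476e+01,
        1.12187635e-02,  5.37648230e-03,  1.95779973e-05]), 'eef_pos': array([ 150.49464669, -631.75908834,  230.47930882]), 'tool_rot': array([-3.13986774e+00, -1.95872442e-05,  2.33811714e-01]), 'force': array([ 0.22462966,  0.15571868, -0.84809483]), 'torque': array([0.04065812, 0.00620137, 0.00429975]), 'gripper_force': 0.0, 'width': 85.37197601886977} 18.700000000000003
```

View pics/scene0.png

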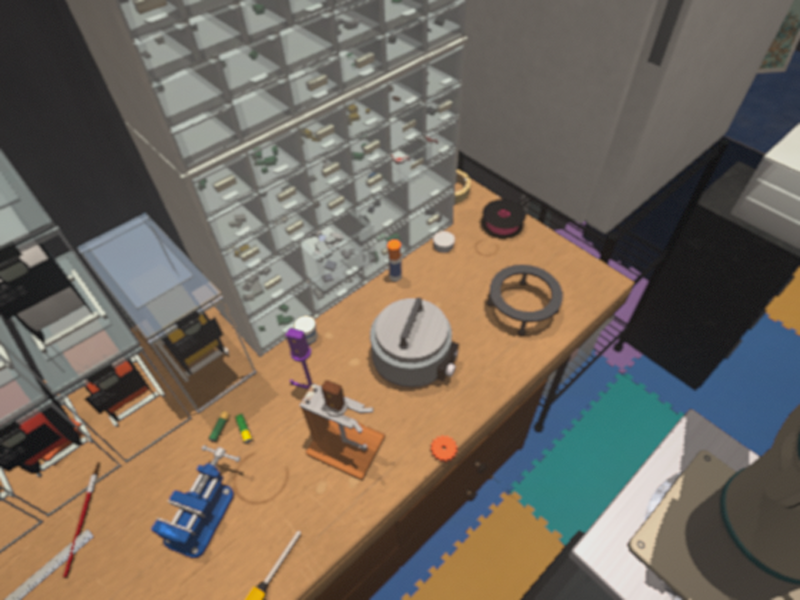

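View pics/top0.png

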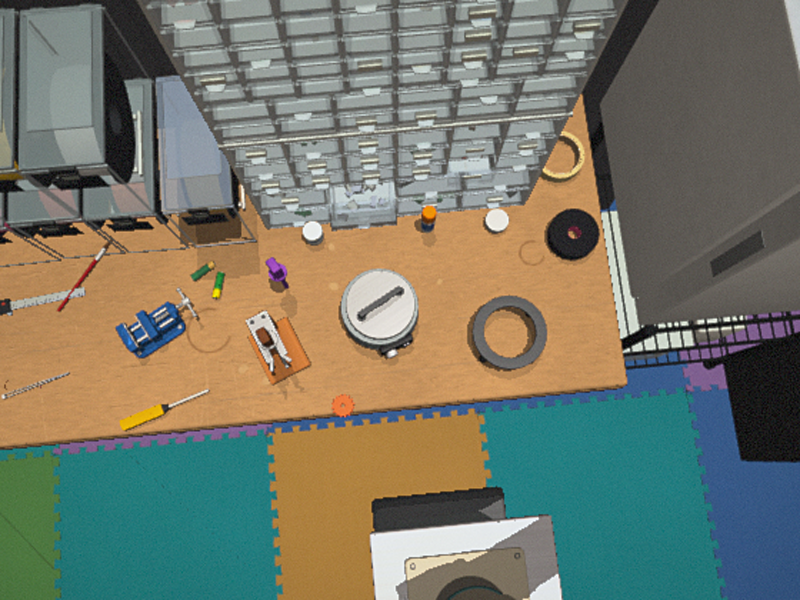

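The scene view shows the rack at about (340,430), the furnace at (411,340) and the stand at (525,297). In the top view they are at (275,347), (380,308) and (508,333). The purple lifter look-alike is behind the rack. Next I'll zoom in.

Run:
```python
from cell import ctrl
import cv2,numpy as np
S=ctrl.get_image("scene")[:,:,::-1];T=ctrl.get_image("top")[:,:,::-1]
cv2.imwrite("pics/S.png",S);cv2.imwrite("pics/T.png",T)
def crop(im,x,y,w,h,k):
    c=cv2.resize(im[y:y+h,x:x+w],(w*k,h*k),interpolation=cv2.INTER_CUBIC)
    for i in range(x-x%10+10,x+w,10):
        cv2.line(c,((i-x)*k,0),((i-x)*k,6),(0,0,255),1); cv2.putText(c,str(i),((i-x)*k-10,16),0,.35,(0,0,255),1)
    for j in range(y-y%10+10,y+h,10):
        cv2.line(c,(0,(j-y)*k),(6,(j-y)*k),(0,0,255),1); cv2.putText(c,str(j),(8,(j-y)*k+4),0,.35,(0,0,255),1)
    return c
cv2.imwrite("pics/rack.png",np.hstack([crop(S,204,260,66,75,6),crop(T,165,210,66,75,6)]))
cv2.imwrite("pics/lid.png",np.vstack([np.hstack([crop(S,250,200,80,74,5),crop(T,230,180,80,74,5)])]+[np.hstack([crop(S,330,180,80,46,5)*1,crop(T,318,203,80,46,5)])]))
```

```text
(no output)
```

View pics/rack.png

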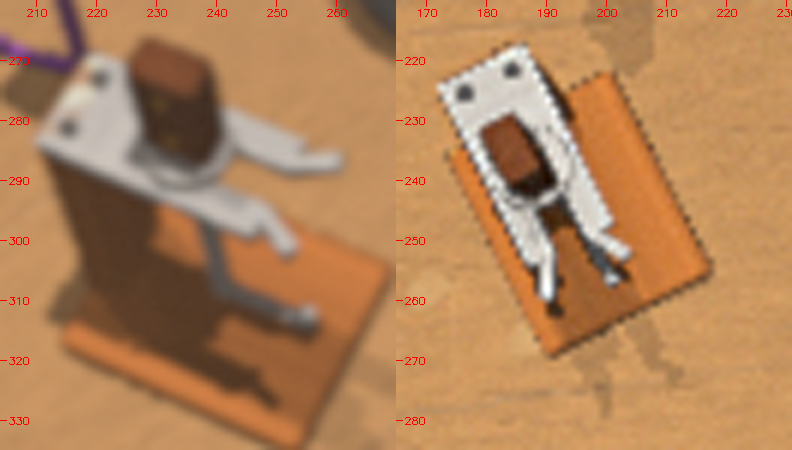

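View pics/lid.png

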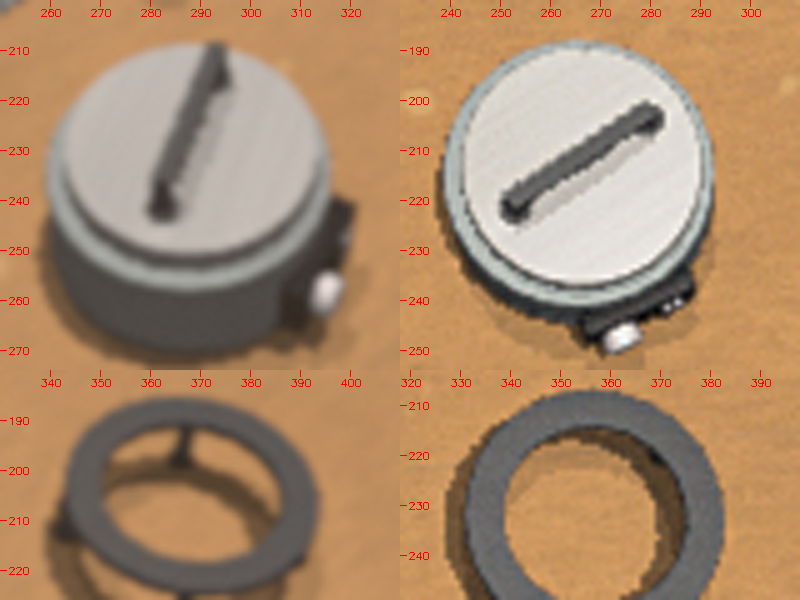

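Rack: base corners in the scene view are at about (269,305), (254,332) and (214,316); in the top view they are at (217,255), (191,269) and (200,222). The handle top is at (233,270) in scene and (184,234) in top. Strap ends are at (293,209) and (281,235) in scene, and (281,202) and (253,220) in top. I'll fit poses to these picks.

```bash
cat > h.py <<'E'
import numpy as np,cv2
from cell import ctrl
from scipy.optimize import least_squares
C={n:ctrl.calibration(n) for n in("scene","top")}
def proj(n,X):
    c=C[n];p=(np.atleast_2d(X)@c["R"].T+c["t"])@c["mtx"].T
    return p[:,:2]/p[:,2:]
def tri(a,b):
    f=lambda X:np.r_[proj("scene",X)[0]-a,proj("top",X)[0]-b]
    r=least_squares(f,[600,0,50]);return r.x,np.abs(r.fun).max()
E
cat > m.py <<'E'
from h import *
S=cv2.imread("pics/S.png");T=cv2.imread("pics/T.png")
for n,a,b in [("handletop",(233,270.5),(184,234.5)),("liptop",(255,312.5),(201.5,256)),("base R",(269,305),(217,255)),("base F",(253.5,331.5),(191,268)),
  ("strapA",(293,209.5),(281,202.5)),("strapB",(281.5,235.5),(253,219.5)),("tineA",(260,286),(203,251.5)),("tineB",(252,301),(190.5,258.5)),("screw1",(220.3,273),(194.2,221.5)),("screw2",(215.3,281.3),(186.3,225.5))]:
    print(n,*[np.round(v,1) for v in tri(np.array(a)-0,np.array(b))])
I={"scene":cv2.GaussianBlur(S,(3,3),0).astype(float),"top":cv2.GaussianBlur(T,(3,3),0).astype(float)}
t=np.linspace(0,2*np.pi,120)
def samp(n,x,y,z,r):
    p=proj(n,np.c_[x+r*np.cos(t),y+r*np.sin(t),0*t+z]).astype(np.float32)
    return np.stack([cv2.remap(I[n][:,:,k],p[:,:1],p[:,1:],1)[:,0] for k in range(3)],1)
def fit(ns,x0,z0,r,d=3):
    best=max((sum(np.median(np.abs(samp(n,x,y,z,r+d)-samp(n,x,y,z,r-d)).sum(1)) +0.3*np.abs(samp(n,x,y,z,r+d)-samp(n,x,y,z,r-d)).sum(1).mean() for n in ns),x,y,z)
      for x in x0[0]+np.arange(-20,21,1.) for y in x0[1]+np.arange(-20,21,1.) for z in z0)
    return np.round(best,1)
def g(n,uv,z):
    return least_squares(lambda q:proj(n,[*q,z])[0]-uv,[600,0]).x
l0=g("top",(266.5,211),86);s0=g("top",(357,233),48);print(l0,s0)
for ns in(("scene",),("top",),("scene","top")):
    print(ns,"lid",fit(ns,l0,[86],60),"standout",fit(ns,s0,[48],66),"standin",fit(ns,s0,[48],46))
print("z free",fit(("scene","top"),l0,range(74,100,4),60),fit(("scene","top"),s0,range(36,62,4),66))
E
python3 m.py
```

```text
handletop [481.8 290.8 186.8] 0.5
liptop [452. 277.  25.] 0.2
base R [452.1 238.8   6.1] 0.2
base F [424.1 305.8  20.1] 0.0
strapA [553.5  65.1 108.2] 0.6
strapB [517.2 136.2 109.7] 0.3
tineA [447.5 258.4 130.3] 0.2
tineB [434.7 289.4 127.6] 0.0
screw1 [535.8 286.   97.5] 3.6
screw2 [527.5 305.6  97.7] 3.4
[538.97373673 101.31166091] [ 468.11776496 -120.11587955]
('scene',) lid [117.2 536.  101.3  86. ] standout [ 116.5  469.1 -118.1   48. ] standin [ 103.1  469.1 -119.1   48. ]
('top',) lid [179.2 537.  104.3  86. ] standout [ 151.7  471.1 -119.1   48. ] standin [ 139.7  472.1 -120.1   48. ]
('scene', 'top') lid [286.9 536.  103.3  86. ] standout [ 263.9  471.1 -119.1   48. ] standin [ 228.   470.1 -119.1   48. ]
z free [286.9 536.  103.3  86. ] [ 263.9  471.1 -119.1   48. ]
```

Run:
```python
from h import *
for a,b in [((220.3,273),(184.2,221.5)),((215.3,281.3),(176.3,225.5))]: print(tri(np.array(a),np.array(b)))
# rack pose fit from base corners (z=10) 
obs=[("scene",(269,304.5),(-50,-40,10)),("scene",(253.5,332),(-50,40,10)),("scene",(213.5,315.5),(50,40,10)),("top",(217.2,254.5),(-50,-40,10)),("top",(191,268.3),(-50,40,10)),("top",(199.8,222),(50,-40,10))]
def R(a):return np.array([[np.cos(a),-np.sin(a),0],[np.sin(a),np.cos(a),0],[0,0,1]])
def f(q):return np.concatenate([proj(n,R(q[2])@np.array(X)+[q[0],q[1],0])[0]-p for n,p,X in obs])
for a0 in(.4,-2.7):
    r=least_squares(f,[480,280,a0]);print("rack",r.x,np.degrees(r.x[2]),np.round(r.fun,1))
q=r.x if abs(r.x[2])<1.5 else least_squares(f,[480,280,.4]).x
w=lambda X:R(q[2])@np.array(X)+[q[0],q[1],0]
for X in [(0,0,186),(-36,0,32),(-48,0,130)]: print(X,w(X),proj("scene",w(X)),proj("top",w(X)))
A=np.array([553.5,65.1]);B=np.array([517.2,136.2]);print("strap",np.linalg.norm(A-B),(A+B)/2,np.degrees(np.arctan2(*(B-A)[::-1])))
```

```text
(array([523.65081711, 298.08464954, 131.3782933 ]), np.float64(0.033927013982861354))
(array([515.38063497, 316.89278694, 132.05267783]), np.float64(0.12788930720643066))
rack [4.84580902e+02 2.91184117e+02 3.93624869e-01] 22.553043719833067 [ 0.5 -1.9 -0.4  2.6 -0.6  0.7  1.2 -0.3 -0.6  0.6  1.2 -1.5]
rack [4.84580904e+02 2.91184111e+02 3.93624470e-01] 22.553020852480028 [ 0.5 -1.9 -0.4  2.6 -0.6  0.7  1.2 -0.3 -0.6  0.6  1.2 -1.5]
(0, 0, 186) [484.58090351 291.1841109  186.        ] [[231.50656929 269.76925946]] [[184.23565618 233.78209084]]
(-36, 0, 32) [451.33400329 277.37673513  32.        ] [[255.0629446  311.54406718]] [[200.81091542 255.74979543]]
(-48, 0, 130) [440.25170321 272.77427654 130.        ] [[256.61732874 293.04603542]] [[197.29751156 255.35351974]]
strap 79.83044532006568 [535.35 100.65] 117.04651698291632
```

```bash
cat >> h.py <<'E'
def rows(p0,way,yaw,claw,step=45):
    """world waypoints (mm) -> rows in the tool's axes (m), tool pointing down at yaw deg"""
    a=np.radians(yaw);p=np.array(p0,float);end=p.copy()
    for w in way:
        w=np.array(w,float);n=max(1,int(np.ceil(np.linalg.norm(w-end)/step)));d=(w-end)/n
        t=np.round([d[0]*np.cos(a)+d[1]*np.sin(a),d[0]*np.sin(a)-d[1]*np.cos(a),-d[2]],1)/1000
        end=end+n*1000*np.array([t[0]*np.cos(a)+t[1]*np.sin(a),t[0]*np.sin(a)-t[1]*np.cos(a),-t[2]])
        print(f"{n} x [0,0,0,{t[0]:.4f},{t[1]:.4f},{t[2]:.4f},{claw}] ->",np.round(end,1))
def st():
    s=ctrl.read_state();print(*(np.round(s[k],3) for k in("clock","eef_pos","tool_rot","force","torque","width","gripper_force")))
E
python3 -c "
from h import *
rows([150.6,-632.3,231.3],[(240,-390,235),(330,-275,235),(400,-140,235),(440,0,235),(455,150,235),(482,291,235)],23,-1,50)"
```

```text
6 x [0,0,0,0.0295,-0.0314,-0.0006,-1] -> [ 239.9 -389.7  234.9]
3 x [0,0,0,0.0426,-0.0235,-0.0000,-1] -> [ 330.  -274.9  234.9]
4 x [0,0,0,0.0293,-0.0242,-0.0000,-1] -> [ 400.1 -140.   234.9]
3 x [0,0,0,0.0305,-0.0378,-0.0000,-1] -> [4.400e+02 1.000e-01 2.349e+02]
4 x [0,0,0,0.0181,-0.0330,-0.0000,-1] -> [455.1 149.9 234.9]
3 x [0,0,0,0.0266,-0.0398,-0.0000,-1] -> [481.9 291.  234.9]
```

Emit:
carry_out:
  deltas: [0,0,-9.6,0,0,0,-1]

```text
clock: 0.32
eef_pos: [150.7, -632.1, 230.9]
tool_rot: [-3.141, 0.0, 0.406]
force: [0.5, 0.0, 0.7]
width: 85.3
gripper_force: 0.0
```

Emit:
carry_out:
  deltas: [0,0,0,0.0295,-0.0314,-0.0006,-1,0,0,0,0.0295,-0.0314,-0.0006,-1,0,0,0,0.0295,-0.0314,-0.0006,-1,0,0,0,0.0295,-0.0314,-0.0006,-1,0,0,0,0.0295,-0.0314,-0.0006,-1,0,0,0,0.0295,-0.0314,-0.0006,-1,0,0,0,0.0426,-0.0235,0,-1,0,0,0,0.0426,-0.0235,0,-1,0,0,0,0.0426,-0.0235,0,-1]

```text
clock: 1.45
eef_pos: [330.9, -273.8, 235.1]
tool_rot: [3.141, -0.0, 0.401]
force: [-0.4, 0.3, 0.8]
width: 85.2
gripper_force: 0.0
```

Emit:
carry_out:
  deltas: [0,0,0,0.0293,-0.0242,0,-1,0,0,0,0.0293,-0.0242,0,-1,0,0,0,0.0293,-0.0242,0,-1,0,0,0,0.0293,-0.0242,0,-1,0,0,0,0.0305,-0.0378,0,-1,0,0,0,0.0305,-0.0378,0,-1,0,0,0,0.0305,-0.0378,0,-1,0,0,0,0,0,0,-1]

```text
clock: 2.45
eef_pos: [441.0, 4.2, 235.0]
tool_rot: [-3.14, -0.002, 0.409]
force: [0.0, -0.7, 0.2]
width: 85.5
gripper_force: 0.0
```

Emit:
carry_out:
  deltas: [0,0,0,0.0181,-0.033,0,-1,0,0,0,0.0181,-0.033,0,-1,0,0,0,0.0181,-0.033,0,-1,0,0,0,0.0181,-0.033,0,-1,0,0,0,0.0266,-0.0398,0,-1,0,0,0,0.0266,-0.0398,0,-1,0,0,0,0.0266,-0.0398,0,-1,0,0,0,0,0,0,-1,0,0,0,0,0,0,-1]

```text
clock: 3.58
eef_pos: [482.0, 289.2, 234.5]
tool_rot: [3.14, 0.001, 0.4]
force: [-0.7, -0.1, 1.2]
width: 85.2
gripper_force: 0.0
```

```bash
python3 -c "
from h import *
st()
s=ctrl.read_state();print(s['qpos'])
S=ctrl.get_image('scene')[:,:,::-1];T=ctrl.get_image('top')[:,:,::-1]
f=lambda i,x,y:cv2.resize(i[y:y+100,x:x+66],(396,600),interpolation=cv2.INTER_CUBIC)
cv2.imwrite('pics/a.png',np.hstack([f(S,204,235),f(T,160,200)]))
rows(s['eef_pos'],[(482.5,291,146.5)],23.3,-1,25)"
```

```text
3.575 [482.002 289.224 234.466] [3.14e+00 1.00e-03 4.00e-01] [-0.68  -0.069  1.248] [-0.065 -0.025 -0.005] 85.223 0.0
[-0.46947797  0.50276065 -0.18240924  1.75836449  0.11388453  0.89241459
 -1.8721119 ]
4 x [0,0,0,0.0003,-0.0004,0.0220,-1] -> [482.5 291.2 146.5]
```

View pics/a.png

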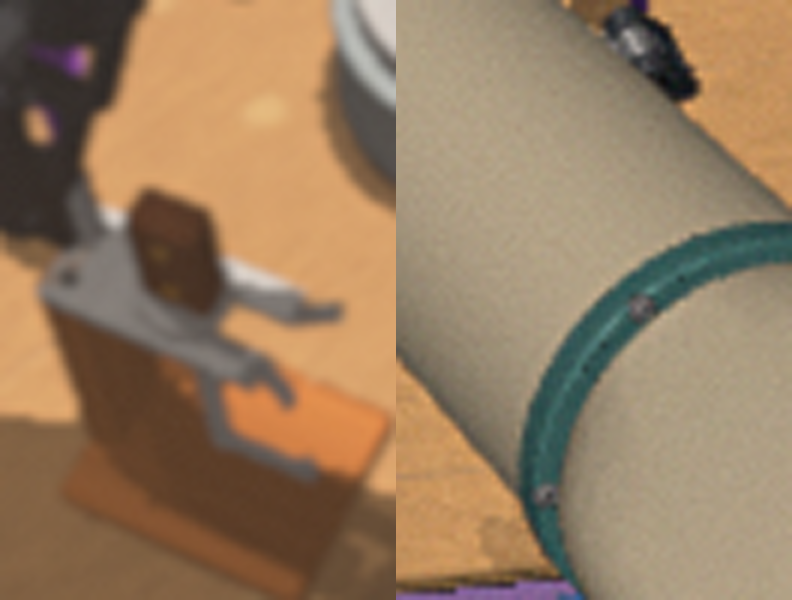

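```bash
python3 -c "
from h import *
p=np.array([482,290,247.]);a=.4;u=np.array([-np.sin(a),np.cos(a),0])
for d in(-46,46): print(proj('scene',p+d*u))"
```

```text
[[241.11352272 232.85088441]]
[[214.90237516 274.22340764]]
```

The fingertip shows at scene (217,270), which matches the prediction, and it straddles the handle. I'll go down.

Emit:
carry_out:
  deltas: [0,0,0,0.0003,-0.0004,0.022,-1,0,0,0,0.0003,-0.0004,0.022,-1,0,0,0,0.0003,-0.0004,0.022,-1,0,0,0,0.0003,-0.0004,0.022,-1,0,0,0,0,0,0,-1,0,0,0,0,0,0,-1]

```text
clock: 4.42
eef_pos: [483.1, 292.4, 147.8]
tool_rot: [3.141, -0.001, 0.4]
force: [0.1, 0.4, 1.1]
width: 85.5
gripper_force: 0.0
```

Emit:
carry_out:
  deltas: [0,0,0,0,0,0,0.3,0,0,0,0,0,0,1,0,0,0,0,0,0,1,0,0,0,0,0,0,1,0,0,0,0,0,0,1,0,0,0,0,0,0,1,0,0,0,0,0,0,1,0,0,0,0,0,0,1]

```text
clock: 5.42
eef_pos: [482.5, 292.9, 147.1]
tool_rot: [3.142, -0.0, 0.401]
force: [-0.6, -0.9, 3.9]
width: 15.3
gripper_force: 58.7
```

Emit:
carry_out:
  deltas: [0,0,0,0,0,-0.004,1,0,0,0,0,0,-0.005,1,0,0,0,0,0,0,1,0,0,0,-0.01,0,0,1,0,0,0,-0.015,0,0,1,0,0,0,-0.015,0,0,1,0,0,0,-0.015,0,0,1,0,0,0,-0.015,0,0,1,0,0,0,-0.015,0,0,1,0,0,0,0,0,0,1]

```text
clock: 6.68
eef_pos: [402.6, 258.9, 155.9]
tool_rot: [3.141, 0.002, 0.402]
force: [0.2, -0.1, -0.7]
width: 15.2
gripper_force: 58.4
```

```bash
python3 -c "
from h import *
st()
s=ctrl.read_state()
S=ctrl.get_image('scene')[:,:,::-1]
f=lambda i,x,y:cv2.resize(i[y:y+100,x:x+100],(600,600),interpolation=cv2.INTER_CUBIC)
cv2.imwrite('pics/b.png',f(S,204,240))
p=s['eef_pos'];a=.401;x=np.array([np.cos(a),np.sin(a),0]);o=p+[0,0,18.7-145]
for n,d in(('lip',o-36*x+[0,0,12]),('bottom',o),('collar',o+[0,0,113])): print(n,d,proj('scene',d)[0],(proj('scene',d)[0]-[204,240])*6)"
```

```text
6.675 [402.643 258.9   155.866] [3.141e+00 2.000e-03 4.020e-01] [ 0.151 -0.144 -0.655] [ 0.051 -0.027  0.004] 15.219 58.378
lip [369.49864904 244.8476442   41.56591813] [292.14185134 326.74171507] [528.85110805 520.45029045]
bottom [402.64280919 258.89985571  29.56591813] [276.58281844 322.23047917] [435.49691065 493.38287502]
collar [402.64280919 258.89985571 142.56591813] [274.57721251 298.71962001] [423.46327508 352.31772008]
```

View pics/b.png

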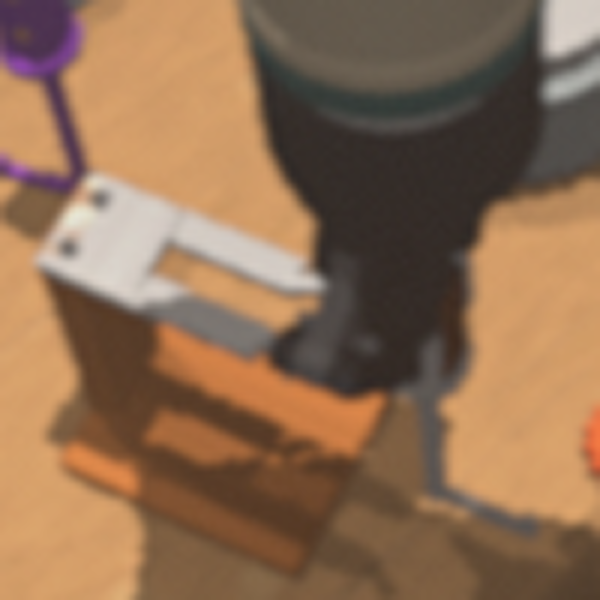

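The lifter is clear of the fork and held upright. Lip and shaft bottom are within 1 px of the prediction. Before moving to the lid I'll check clearances to the look-alike and the cabinet.

```bash
python3 -c "
from h import *
g=lambda n,uv,z:np.round(least_squares(lambda q:proj(n,[*q,z])[0]-uv,[600,0]).x)
print('purple foot',g('scene',(217,270),3),'handle',tri(np.array((208.5,241.)),np.array((193.5,188.))))
for uv in((190,158),(260,158),(375,147)): print('cab',g('top',uv,0))
print('glue',g('top',(300,160),0))
L=np.array([536,102.]);a=np.radians(27);x=np.array([np.cos(a),np.sin(a)]);y=np.array([-x[1],x[0]])
for lx,ly in((65,0),(18.5,0),(65,20),(65,-20),(18.5,20),(18.5,-20)): print(lx,ly,np.round(L+lx*x+ly*y,1))
rows([402.6,258.9,155.9],[(402.6,258.9,261),(500,230,261),(593.9,131.5,261),(593.9,131.5,219.5)],23,1,40)
"
```

```text
purple foot [607. 270.] handle (array([602.62393899, 270.33417279, 133.14305656]), np.float64(0.0022541072704314047))
cab [721. 292.]
cab [703. 105.]
cab [ 703. -206.]
glue [686.  -1.]
65 0 [593.9 131.5]
18.5 0 [552.5 110.4]
65 20 [584.8 149.3]
65 -20 [603.  113.7]
18.5 20 [543.4 128.2]
18.5 -20 [561.6  92.6]
3 x [0,0,0,0.0000,0.0000,-0.0350,1] -> [402.6 258.9 260.9]
3 x [0,0,0,0.0261,0.0216,-0.0000,1] -> [500.  229.8 260.9]
4 x [0,0,0,0.0120,0.0318,-0.0000,1] -> [593.9 131.5 260.9]
2 x [0,0,0,0.0000,0.0000,0.0207,1] -> [593.9 131.5 219.5]
```

Emit:
carry_out:
  deltas: [0,0,0,0,0,-0.035,1,0,0,0,0,0,-0.035,1,0,0,0,0,0,-0.035,1,0,0,0,0.0261,0.0216,0,1,0,0,0,0.0261,0.0216,0,1,0,0,0,0.0261,0.0216,0,1,0,0,0,0.012,0.0318,0,1,0,0,0,0.012,0.0318,0,1,0,0,0,0.012,0.0318,0,1,0,0,0,0.012,0.0318,0,1,0,0,-4,0,0,0,1,0,0,0,0,0,0,1]

```text
clock: 8.22
eef_pos: [595.9, 132.0, 260.6]
tool_rot: [-3.141, 0.0, 0.47]
force: [0.6, 0.3, -1.4]
width: 15.8
gripper_force: 58.8
```

```bash
cat >> h.py <<'E'
def lidrel(L=np.array([536,102.]),yaw=27.,zoff=127.1):
    s=ctrl.read_state();a=np.radians(yaw);d=s["eef_pos"][:2]-L
    print("lid x,y of shaft",np.round([d[0]*np.cos(a)+d[1]*np.sin(a),-d[0]*np.sin(a)+d[1]*np.cos(a)],1),"toe bottom z",round(s["eef_pos"][2]-zoff,1),"yaw",np.degrees(s["tool_rot"][2]))
def feel(n=8):
    F=[]
    for _ in range(n):
        ctrl.get_image("scene");s=ctrl.read_state();F.append(np.r_[s["force"],s["torque"],s["eef_pos"]])
    F=np.array(F);print("F,M,p",np.round(F.mean(0),3),"sd",np.round(F.std(0)[:6],3))
E
python3 -c "
from h import *
lidrel();feel();lidrel()"
```

```text
lid x,y of shaft [67.  -0.4] toe bottom z 133.5 yaw 26.90405726101655
F,M,p [ 4.42000e-01  9.60000e-02 -1.35400e+00 -0.00000e+00 -3.00000e-03
 -1.80000e-02  5.95370e+02  1.32771e+02  2.60933e+02] sd [0.393 0.387 0.529 0.041 0.023 0.018]
lid x,y of shaft [66.8  0.3] toe bottom z 134.0 yaw 27.015649269274736
```

Emit:
carry_out:
  deltas: [0,0,0,0,0,0.02,1,0,0,0,0,0,0.015,1,0,0,0,0,0,0.007,1,0,0,0,0,0,0,1,0,0,0,0,0,0,1]

```text
clock: 9.25
eef_pos: [595.9, 132.4, 219.5]
tool_rot: [3.141, -0.001, 0.471]
force: [-0.1, -0.7, -1.7]
width: 15.5
gripper_force: 58.8
```

```bash
python3 -c "
from h import *
lidrel();feel(4);lidrel()
s=ctrl.read_state();a=s['tool_rot'][2];x=np.array([np.cos(a),np.sin(a),0]);o=s['eef_pos']-[0,0,127.1]
S=ctrl.get_image('scene')[:,:,::-1]
cv2.imwrite('pics/c.png',cv2.resize(S[185:265,250:350],(800,640),interpolation=cv2.INTER_CUBIC)[:600])
for n,d in(('lip',o-36*x+[0,0,12]),('bottom',o)): print(n,d,(proj('scene',d)[0]-[250,185])*8)"
```

```text
lid x,y of shaft [67.2 -0.1] toe bottom z 92.4 yaw 26.991577555252384
F,M,p [ 3.00000e-02 -2.05000e-01 -1.20000e+00  1.00000e-02  6.00000e-03
 -1.10000e-02  5.95842e+02  1.32419e+02  2.19504e+02] sd [0.159 0.299 0.394 0.038 0.029 0.037]
lid x,y of shaft [67.  -0.1] toe bottom z 92.3 yaw 26.991981361211153
lip [563.66047257 116.03903239 104.32575284] [197.8567032  280.29973751]
bottom [595.73899444 132.3782011   92.32575284] [ 85.9998605  272.43103271]
```

View pics/c.png

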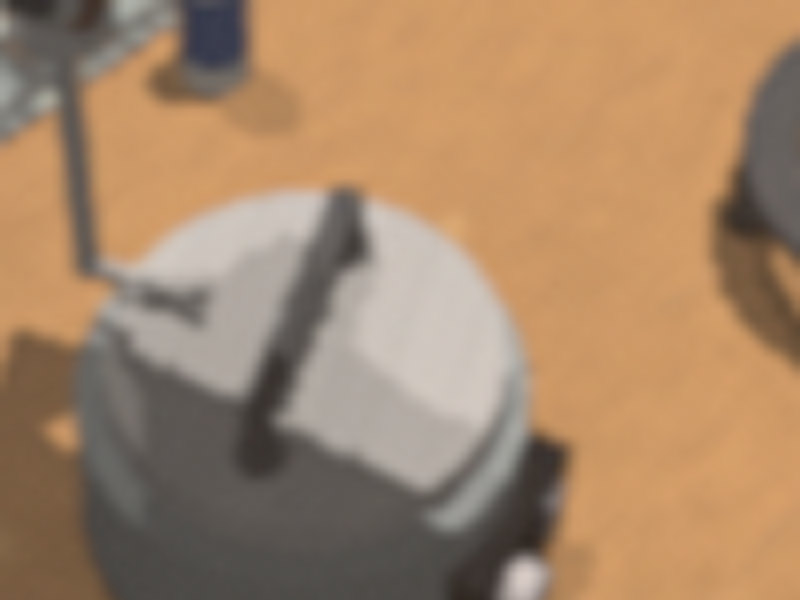

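The toe tip shows at (205,290), clear of the strap, at the right height and pointing at the strap's middle around (305,320). I'll insert it.

Emit:
carry_out:
  deltas: [0,0,0,-0.01,0,0,1,0,0,0,-0.01,0,0,1,0,0,0,-0.01,0,0,1,0,0,0,-0.01,0,0,1,0,0,0,-0.0085,0,0,1,0,0,0,0,0,0,1,0,0,0,0,0,0,1]

```text
clock: 10.38
eef_pos: [552.6, 110.5, 219.0]
tool_rot: [3.142, -0.001, 0.471]
force: [-0.0, 0.2, -2.0]
width: 14.9
gripper_force: 58.8
```

Emit:
carry_out:
  deltas: [0,0,0,0,-0.01,0,1,0,0,0,0,-0.01,0,1,0,0,0,0,0,-0.005,1,0,0,0,0,0,-0.003,1,0,0,0,0,0,0,1,0,0,0,0,0,0,1]

```text
clock: 11.12
eef_pos: [543.3, 127.8, 227.0]
tool_rot: [3.141, -0.0, 0.471]
force: [0.5, -0.2, -1.8]
width: 15.2
gripper_force: 58.8
```

```bash
python3 -c "
from h import *
lidrel();feel(4);lidrel()"
```

```text
lid x,y of shaft [18.2 19.7] toe bottom z 99.9 yaw 26.963403015808105
F,M,p [ 2.15000e-01 -2.26000e-01 -1.14600e+00 -6.00000e-03  3.10000e-02
 -8.00000e-03  5.43157e+02  1.27891e+02  2.26823e+02] sd [0.569 0.576 0.652 0.017 0.014 0.013]
lid x,y of shaft [18.2 19.9] toe bottom z 99.7 yaw 26.980910966653884
```

Emit:
carry_out:
  deltas: [0,0,0,0,0,-0.001,1,0,0,0,0,0,-0.001,1,0,0,0,0,0,-0.001,1,0,0,0,0,0,-0.001,1,0,0,0,0,0,0,1,0,0,0,0,0,0,1]

```text
clock: 12.08
eef_pos: [543.1, 127.9, 230.8]
tool_rot: [3.142, 0.0, 0.471]
force: [0.6, -0.3, -3.8]
width: 15.5
gripper_force: 58.4
```

```bash
python3 -c "
from h import *
feel(6);lidrel()"
```

```text
F,M,p [ 6.85000e-01 -7.61000e-01 -4.63400e+00 -2.20000e-01 -2.07000e-01
  4.70000e-02  5.43142e+02  1.28052e+02  2.30858e+02] sd [0.355 0.455 0.471 0.034 0.035 0.036]
lid x,y of shaft [18.2 20. ] toe bottom z 103.8 yaw 26.995341995261768
```

Emit:
carry_out:
  deltas: [0,0,0,0,0,0.002,1,0,0,0,0,0,0.004,1,0,0,0,0,0.01,0,1,0,0,0,0,0.01,0,1,0,0,0,0,0.01,0,1,0,0,0,0,0.01,0,1,0,0,0,0,0,-0.002,1,0,0,0,0,0,-0.001,1,0,0,0,0,0,-0.001,1,0,0,0,0,0,-0.001,1,0,0,0,0,0,-0.001,1,0,0,0,0,0,0,1]

```text
clock: 13.88
eef_pos: [561.0, 92.6, 230.6]
tool_rot: [-3.141, 0.001, 0.471]
force: [-0.7, -0.6, -6.3]
width: 15.1
gripper_force: 58.5
```

```bash
python3 -c "
from h import *
feel(8);lidrel()"
```

```text
F,M,p [-1.47000e-01  2.08000e-01 -4.95200e+00  1.11000e-01 -2.70000e-02
 -5.00000e-03  5.61201e+02  9.24630e+01  2.30774e+02] sd [0.396 0.342 0.395 0.024 0.021 0.027]
lid x,y of shaft [ 18.2 -20. ] toe bottom z 103.8 yaw 26.993295807294626
```

Emit:
carry_out:
  deltas: [0,0,0,0,0,0.002,1,0,0,0,0,0,0.003,1,0,0,0,0,-0.009,0,1,0,0,0,0,-0.0085,0,1,0,0,0,0,0,-0.002,1,0,0,0,0,0,0,1,0,0,0,0,0,0,1]

```text
clock: 15.15
eef_pos: [553.5, 107.8, 228.0]
tool_rot: [3.141, -0.0, 0.471]
force: [1.1, 0.5, -1.2]
width: 15.3
gripper_force: 59.1
```

```bash
cat >> h.py <<'E'
def grab(name,n=4):
    for c in("scene","top"): np.save(f"{name}_{c}.npy",np.mean([ctrl.get_image(c) for _ in range(n)],0).astype(np.float32))
L0=np.array([536,102.,70]);YL=np.radians(27)
Rl=np.array([[np.cos(YL),-np.sin(YL),0],[np.sin(YL),np.cos(YL),0],[0,0,1]])
def lidpts():
    P=[(r*np.cos(t),r*np.sin(t),16) for r in np.arange(50,64,1.) for t in np.arange(0,2*np.pi,.05)]
    P+=[(x,y,43) for x in np.arange(-9,10,1.) for y in np.arange(-46,47,1.)]
    return np.array(P)
def tilt(ref,new,cams=("scene",)):
    P=lidpts();A={}
    def smp(im,p):
        p=p.astype(np.float32);return cv2.remap(im,p[:,:1],p[:,1:],cv2.INTER_LINEAR)[:,0,:]
    I={c:[cv2.GaussianBlur(np.load(f"{k}_{c}.npy"),(0,0),.8) for k in(ref,new)] for c in cams}
    W0=P@Rl.T+L0
    r0={c:smp(I[c][0],proj(c,W0)) for c in cams}
    def f(q):
        R=cv2.Rodrigues(np.radians(np.array([q[3],q[4],0])))[0]
        W=(P@R.T+q[:3])@Rl.T+L0
        return np.concatenate([(smp(I[c][1],proj(c,W))-r0[c]).ravel()/10 for c in cams])
    r=least_squares(f,[0,0,2,0,0],loss="soft_l1",diff_step=1e-3,x_scale=[1,1,1,1,1])
    best=r
    for q0 in([0,0,2,3,0],[0,0,2,-3,0],[0,0,0,0,0]):
        r=least_squares(f,q0,loss="soft_l1",diff_step=[.05]*5,x_scale=1.)
        if r.cost<best.cost:best=r
    print("lid moved x,y,z mm, tilt about its x,y deg:",np.round(best.x,2),"cost",round(best.cost,1))
E
python3 -c "
from h import *
grab('r0');feel(3);lidrel();grab('r1');tilt('r0','r1');tilt('r0','r1',('scene','top'))"
```

```text
F,M,p [ 2.11000e-01 -3.05000e-01 -7.37000e-01  3.00000e-03  1.00000e-03
  0.00000e+00  5.53383e+02  1.08035e+02  2.27897e+02] sd [0.471 0.03  0.121 0.02  0.025 0.042]
lid x,y of shaft [18.2 -2.5] toe bottom z 100.8 yaw 26.990689699448783
lid moved x,y,z mm, tilt about its x,y deg: [0. 0. 0. 0. 0.] cost 29.5
lid moved x,y,z mm, tilt about its x,y deg: [0. 0. 0. 0. 0.] cost 78.3
```

Emit:
carry_out:
  deltas: [0,0,0,0,0,-0.001,1,0,0,0,0,0,-0.001,1,0,0,0,0,0,-0.001,1,0,0,0,0,0,-0.001,1,0,0,0,0,0,0,1,0,0,0,0,0,0,1]

```text
clock: 16.85
eef_pos: [553.3, 108.1, 231.8]
tool_rot: [-3.141, 0.0, 0.471]
force: [-0.1, 0.4, -4.9]
width: 15.3
gripper_force: 58.4
```

```bash
python3 -c "
from h import *
feel(4);grab('n1');lidrel();tilt('r0','n1');tilt('r0','n1',('scene','top'))"
```

```text
F,M,p [-3.96000e-01  5.20000e-02 -5.57600e+00 -3.00000e-03 -1.21000e-01
  2.30000e-02  5.53327e+02  1.08045e+02  2.31865e+02] sd [0.099 0.134 0.599 0.027 0.019 0.015]
lid x,y of shaft [18.2 -2.5] toe bottom z 104.8 yaw 26.990357706600754
lid moved x,y,z mm, tilt about its x,y deg: [0.57 0.06 0.54 2.46 0.16] cost 819.1
lid moved x,y,z mm, tilt about its x,y deg: [0.37 0.06 1.02 0.7  0.01] cost 2055.4
```

Emit:
carry_out:
  deltas: [0,0,0,0,0,-0.001,1,0,0,0,0,0,-0.001,1,0,0,0,0,0,0,1,0,0,0,0,0,0,1]

```text
clock: 17.95
eef_pos: [553.3, 108.2, 234.0]
tool_rot: [-3.141, -0.0, 0.471]
force: [-0.3, 0.0, -5.7]
width: 15.3
gripper_force: 58.4
```

```bash
python3 -c "
from h import *
feel(4);grab('n2');lidrel();tilt('r0','n2');tilt('r0','n2',('scene','top'))
for c in('scene','top'):
  A=[np.clip(np.load(f'{k}_{c}.npy').mean(2),0,255).astype(np.uint8) for k in('r0','n2')]
  W=np.array([(60*np.cos(t),60*np.sin(t),16) for t in np.arange(0,6.28,.3927)]+[(0,y,43) for y in(-42,-30,0,30,42)]+[(0,y,18) for y in (-42,42)])
  p=proj(c,W@Rl.T+L0).astype(np.float32)
  q,s,e=cv2.calcOpticalFlowPyrLK(A[0],A[1],p[:,None],None,winSize=(13,13),maxLevel=0)
  J=[proj(c,W@Rl.T+L0+[0,0,1])-proj(c,W@Rl.T+L0)][0]
  for w,a,d,j,ee in zip(W,p,(q[:,0]-p),J,e[:,0]): print(c,np.round(w),np.round(a),np.round(d,2),'per mm up',np.round(j,2),round(float(ee),1))
S=np.load('r0_scene.npy');N=np.load('n2_scene.npy')
f=lambda i:cv2.resize(i[200:280,250:330][:,:,::-1],(400,400),interpolation=cv2.INTER_CUBIC)
cv2.imwrite('pics/d.png',np.hstack([f(S),f(N)]))
"
```

```text
F,M,p [-2.06000e-01  2.25000e-01 -5.04600e+00  1.08000e-01 -1.80000e-02
 -9.00000e-03  5.53340e+02  1.08171e+02  2.33924e+02] sd [0.256 0.349 0.235 0.02  0.017 0.008]
lid x,y of shaft [18.3 -2.4] toe bottom z 106.8 yaw 26.994926750417832
lid moved x,y,z mm, tilt about its x,y deg: [1.07 0.2  0.83 4.2  0.15] cost 1099.0
lid moved x,y,z mm, tilt about its x,y deg: [ 0.18  2.48  4.21  3.97 -0.  ] cost 3106.3
scene [60.  0. 16.] [264. 221.] [ 1.02 -1.86] per mm up [-0.03 -0.25] 2.0
scene [55. 23. 16.] [262. 229.] [ 0.05 -0.11] per mm up [-0.03 -0.25] 1.1
scene [42. 42. 16.] [264. 237.] [ 0.1  -0.34] per mm up [-0.03 -0.25] 2.1
scene [23. 55. 16.] [270. 244.] [-0.92 -1.36] per mm up [-0.02 -0.24] 3.1
scene [-0. 60. 16.] [278. 249.] [-1.27 -1.56] per mm up [-0.01 -0.24] 5.3
scene [-23.  55.  16.] [289. 250.] [-1.87 -1.42] per mm up [-0.   -0.24] 3.2
scene [-42.  42.  16.] [299. 248.] [ 0.73 -1.29] per mm up [ 0.01 -0.24] 2.5
scene [-55.  23.  16.] [307. 243.] [ 0.75 -1.53] per mm up [ 0.01 -0.25] 4.7
scene [-60.  -0.  16.] [312. 235.] [-0.34 -0.22] per mm up [ 0.02 -0.25] 4.1
scene [-55. -
[... 2146 characters left out ...]
7
top [ 55. -23.  16.] [262. 189.] [1.09 2.1 ] per mm up [-0.01 -0.1 ] 0.9
top [  0. -42.  43.] [281. 201.] [-1.06 -0.65] per mm up [ 0.   -0.09] 0.8
top [  0. -30.  43.] [277. 203.] [0. 0.] per mm up [-0.   -0.09] 0.0
top [ 0.  0. 43.] [266. 210.] [-0.46 -0.34] per mm up [-0.01 -0.08] 6.7
top [ 0. 30. 43.] [256. 217.] [-0.22 -0.37] per mm up [-0.02 -0.08] 6.3
top [ 0. 42. 43.] [251. 219.] [-0.76 -0.36] per mm up [-0.02 -0.08] 3.7
top [  0. -42.  18.] [281. 203.] [-0.98 -0.57] per mm up [ 0.   -0.09] 0.8
top [ 0. 42. 18.] [252. 221.] [-0.73 -0.36] per mm up [-0.02 -0.07] 4.1[ WARN:0@16.491] global loadsave.cpp:1063 imwrite_ Unsupported depth image for selected encoder is fallbacked to CV_8U.
```

View pics/d.png

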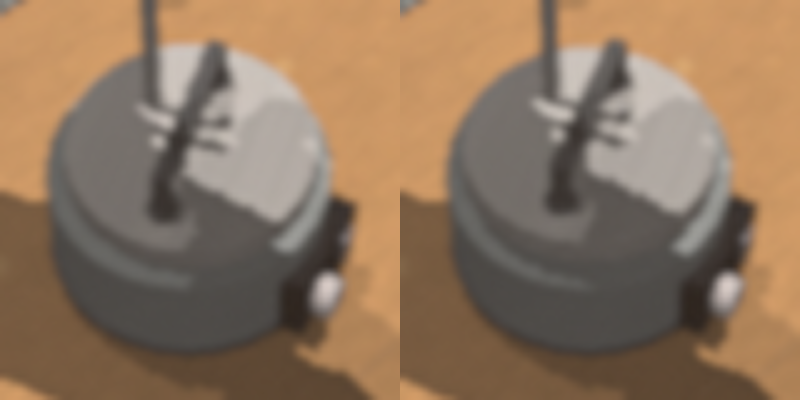

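The lid tilts: its near (+y) strap end at (281,236) rose about 1.75 px, while the far end at (293,208) stayed put. So the far (−y) end is heavy. I'll lower, shift towards −y and try again.

Emit:
carry_out:
  deltas: [0,0,0,0,0,0.001,1,0,0,0,0,0,0.001,1,0,0,0,0,0,0.002,1,0,0,0,0,0,0.003,1,0,0,0,0,0.0055,0,1,0,0,0,0,0,-0.001,1,0,0,0,0,0,0,1,0,0,0,0,0,0,1]

```text
clock: 19.55
eef_pos: [555.9, 103.3, 228.1]
tool_rot: [3.142, -0.0, 0.471]
force: [-0.6, -0.6, -1.3]
width: 15.4
gripper_force: 59.0
```

```bash
cat >> h.py <<'E'
def grabs(name,n=4):
    np.save(f"{name}_scene.npy",np.mean([ctrl.get_image("scene") for _ in range(n)],0).astype(np.float32))
def lk(ref,new,c="scene"):
    A=[np.clip(np.load(f'{k}_{c}.npy').mean(2),0,255).astype(np.uint8) for k in(ref,new)]
    W=np.array([(0,y,43) for y in(-42,-30,30,42)]+[(0,y,18) for y in (-42,42)]+[(0,60,16),(0,-60,16)])
    p=proj(c,W@Rl.T+L0).astype(np.float32)
    q,s,e=cv2.calcOpticalFlowPyrLK(A[0],A[1],p[:,None],None,winSize=(13,13),maxLevel=0)
    h=-(q[:,0]-p)[:,1]/.26
    for w,v in zip(W,h): print(w[1:],"rise mm",round(float(v),1))
    print("tilt about x deg",np.degrees(np.mean(h[2:4])-np.mean(h[:2]))/72)
E
python3 -c "
from h import *
grabs('r2');lidrel();lk('r0','r2')"
```

```text
lid x,y of shaft [18.2 -7.9] toe bottom z 100.8 yaw 27.000435314232366
[-42  43] rise mm 0.1
[-30  43] rise mm -0.0
[30 43] rise mm 5.4
[42 43] rise mm 3.7
[-42  18] rise mm 0.1
[42 18] rise mm -0.2
[60 16] rise mm -0.2
[-60  16] rise mm -0.1
tilt about x deg 3.6100993
```

Emit:
carry_out:
  deltas: [0,0,0,0,0,-0.001,1,0,0,0,0,0,-0.001,1,0,0,0,0,0,-0.001,1,0,0,0,0,0,-0.001,1,0,0,0,0,0,-0.001,1,0,0,0,0,0,0,1,0,0,0,0,0,0,1]

```text
clock: 20.62
eef_pos: [555.9, 103.1, 232.9]
tool_rot: [3.142, 0.0, 0.471]
force: [-0.4, -0.0, -5.4]
width: 14.9
gripper_force: 58.4
```

```bash
python3 -c "
from h import *
feel(4);grabs('n3');lidrel();lk('r2','n3')"
```

```text
F,M,p [ 3.29000e-01  9.10000e-02 -5.43800e+00  3.40000e-02 -7.40000e-02
 -3.70000e-02  5.55853e+02  1.03155e+02  2.32900e+02] sd [0.62  0.338 0.451 0.021 0.011 0.025]
lid x,y of shaft [18.2 -8. ] toe bottom z 105.8 yaw 26.99604775995496
[-42  43] rise mm 1.7
[-30  43] rise mm 1.8
[30 43] rise mm 5.2
[42 43] rise mm 4.5
[-42  18] rise mm 2.4
[42 18] rise mm 5.0
[60 16] rise mm 4.4
[-60  16] rise mm 1.6
tilt about x deg 2.4585643
```

Emit:
carry_out:
  deltas: [0,0,0,0,0,0.001,1,0,0,0,0,0,0.001,1,0,0,0,0,0,0.002,1,0,0,0,0,0,0.002,1,0,0,0,0,0.0025,0,1,0,0,0,0,0,-0.001,1,0,0,0,0,0,0,1,0,0,0,0,0,0,1]

```text
clock: 22.02
eef_pos: [557.1, 101.0, 228.0]
tool_rot: [3.142, -0.0, 0.471]
force: [-1.1, -0.6, -1.5]
width: 15.5
gripper_force: 58.9
```

```bash
python3 -c "
from h import *
grabs('r4');lidrel()"
```

```text
lid x,y of shaft [ 18.2 -10.4] toe bottom z 100.8 yaw 26.996812340805036
```

Emit:
carry_out:
  deltas: [0,0,0,0,0,-0.001,1,0,0,0,0,0,-0.001,1,0,0,0,0,0,-0.001,1,0,0,0,0,0,-0.001,1,0,0,0,0,0,-0.001,1,0,0,0,0,0,0,1,0,0,0,0,0,0,1]

```text
clock: 23.1
eef_pos: [557.0, 100.9, 232.9]
tool_rot: [-3.142, 0.0, 0.471]
force: [0.8, -0.1, -5.6]
width: 15.3
gripper_force: 58.5
```

```bash
python3 -c "
from h import *
feel(4);grabs('n4');lidrel();lk('r4','n4')"
```

```text
F,M,p [ 4.62000e-01 -1.13000e-01 -5.99500e+00  4.40000e-02 -6.70000e-02
 -1.00000e-02  5.56972e+02  1.00935e+02  2.32896e+02] sd [0.457 0.435 0.408 0.024 0.028 0.035]
lid x,y of shaft [ 18.2 -10.5] toe bottom z 105.8 yaw 26.989118118595442
[-42  43] rise mm 3.5
[-30  43] rise mm 3.5
[30 43] rise mm 3.5
[42 43] rise mm 3.7
[-42  18] rise mm 4.0
[42 18] rise mm 3.9
[60 16] rise mm 3.2
[-60  16] rise mm 3.7
tilt about x deg 0.07871641
```

It is level now: both ends rose 3.6 mm, with a load of about 4.8 N. I'll lift clear gently and check again.

Emit:
carry_out:
  deltas: [0,0,0,0,0,-0.001,1,0,0,0,0,0,-0.002,1,0,0,0,0,0,-0.003,1,0,0,0,0,0,-0.003,1,0,0,0,0,0,-0.003,1,0,0,0,0,0,-0.002,1,0,0,0,0,0,-0.001,1,0,0,0,0,0,0,1]

```text
clock: 24.5
eef_pos: [557.0, 100.9, 248.0]
tool_rot: [3.142, -0.0, 0.471]
force: [0.6, 0.3, -6.2]
width: 15.3
gripper_force: 58.5
```

```bash
python3 -c "
from h import *
feel(3);grabs('n5',3);lidrel()
import h
h.L0=h.L0+np.array([0,0,3.6])
A=[np.clip(np.load(f'{k}_scene.npy').mean(2),0,255).astype(np.uint8) for k in('n4','n5')]
W=np.array([(0,y,43) for y in(-42,-30,30,42)]+[(0,y,18) for y in (-42,42)]+[(0,60,16),(0,-60,16)])
p=proj('scene',W@Rl.T+h.L0).astype(np.float32);g=proj('scene',W@Rl.T+h.L0+[0,0,15]).astype(np.float32)
q,s,e=cv2.calcOpticalFlowPyrLK(A[0],A[1],p[:,None],g[:,None].copy(),winSize=(13,13),maxLevel=0,flags=cv2.OPTFLOW_USE_INITIAL_FLOW)
print(np.c_[W[:,1:],15+(g-q[:,0])[:,1]/.26,e])"
```

```text
F,M,p [ 1.09000e-01 -1.90000e-02 -5.57600e+00  3.60000e-02 -8.40000e-02
  5.00000e-03  5.56956e+02  1.00925e+02  2.47850e+02] sd [0.436 0.433 0.504 0.014 0.03  0.018]
lid x,y of shaft [ 18.2 -10.5] toe bottom z 120.7 yaw 26.995095248353312
[[-42.          43.          14.92417526   2.1765902 ]
 [-30.          43.          14.86308193   2.36556959]
 [ 30.          43.          15.29537487   2.45876479]
 [ 42.          43.          14.72223091   1.58949709]
 [-42.          18.          15.28604317   2.04012585]
 [ 42.          18.          15.17970181   1.28402364]
 [ 60.          16.          14.74588203   4.15920877]
 [-60.          16.          15.58687687   1.93546593]]
```

Emit:
carry_out:
  deltas: [0,0,0,0,0,-0.001,1,0,0,0,0,0,-0.003,1,0,0,0,0,0,-0.003,1,0,0,0,0,0,-0.001,1,0,0,0,-0.0021,0.0022,0,1,0,0,0,-0.0041,0.0044,0,1,0,0,0,-0.0062,0.0065,0,1,0,0,0,-0.0083,0.0087,0,1,0,0,0,-0.0107,0.0112,0,1,0,0,0,-0.0107,0.0112,0,1,0,0,0,-0.0107,0.0112,0,1,0,0,0,-0.0107,0.0112,0,1]

```text
clock: 26.3
eef_pos: [530.3, 11.6, 256.0]
tool_rot: [3.141, -0.0, 0.471]
force: [-0.1, -0.0, -5.9]
width: 15.4
gripper_force: 58.5
```

Emit:
carry_out:
  deltas: [0,0,0,-0.0107,0.0112,0,1,0,0,0,-0.0107,0.0112,0,1,0,0,0,-0.0107,0.0112,0,1,0,0,0,-0.0107,0.0112,0,1,0,0,0,-0.0107,0.0112,0,1,0,0,0,-0.0107,0.0112,0,1,0,0,0,-0.0107,0.0112,0,1,0,0,0,-0.0083,0.0087,0,1,0,0,0,-0.0062,0.0065,0,1,0,0,0,-0.0041,0.0044,0,1,0,0,0,-0.0021,0.0022,0,1,0,0,0,0,0,0,1]

```text
clock: 27.8
eef_pos: [491.0, -119.8, 255.9]
tool_rot: [-3.141, -0.0, 0.471]
force: [-0.8, 0.4, -5.7]
width: 15.4
gripper_force: 58.5
```

```bash
python3 -c "
from h import *
import h
feel(2);grab('n6',2);s=ctrl.read_state()
p=s['eef_pos'];print(p)
# refit the lid disc's place (circle of its top, z=96+16) in the scene view
z=70+3.6+15+8+16
I=cv2.GaussianBlur(np.load('n6_scene.npy'),(3,3),0)
cv2.imwrite('pics/e.png',cv2.resize(np.hstack([np.load('n6_scene.npy')[150:250,320:420],np.load('n6_top.npy')[185:285,310:410]])[:,:,::-1].astype(np.uint8),(800,400),interpolation=cv2.INTER_CUBIC))
for X in([536-65.5,102-221,z],):print(proj('scene',X),proj('top',X))
"
```

```text
F,M,p [ 1.58000e-01 -1.20000e-02 -5.89900e+00  5.00000e-02 -1.10000e-01
 -2.00000e-02  4.91145e+02 -1.19488e+02  2.55935e+02] sd [0.511 0.137 0.19  0.013 0.014 0.011]
[ 491.08693662 -119.62034419  255.95224641]
[[371.5014864  187.20492187]] [[360.24848594 227.81852475]]
```

View pics/e.png

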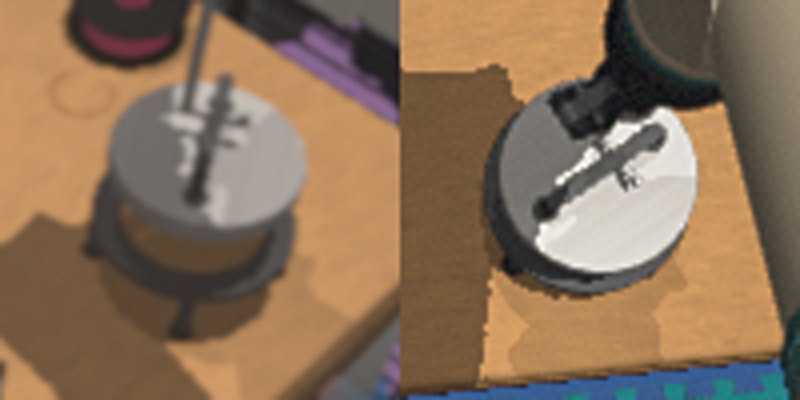

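The lid hangs level over the ring. Its centre is at about (372,188) in scene and (359,228) in top, within 1 px of the target. I'll lower it.

Emit:
carry_out:
  deltas: [0,0,0,0,0,0.002,1,0,0,0,0,0,0.004,1,0,0,0,0,0,0.005,1,0,0,0,0,0,0.005,1,0,0,0,0,0,0.005,1,0,0,0,0,0,0.005,1,0,0,0,0,0,0.005,1,0,0,0,0,0,0.005,1,0,0,0,0,0,0.004,1,0,0,0,0,0,0.002,1,0,0,0,0,0,0.001,1,0,0,0,0,0,0.001,1]

```text
clock: 29.6
eef_pos: [491.1, -119.9, 212.0]
tool_rot: [3.141, -0.0, 0.471]
force: [-0.1, -0.8, -5.7]
width: 15.3
gripper_force: 58.5
```

Emit:
carry_out:
  deltas: [0,0,0,0,0,0.0007,1,0,0,0,0,0,0.0007,1,0,0,0,0,0,0.0007,1,0,0,0,0,0,0.0007,1,0,0,0,0,0,0.0007,1,0,0,0,0,0,0.0007,1,0,0,0,0,0,0.0007,1,0,0,0,0,0,0.0007,1,0,0,0,0,0,0.0007,1,0,0,0,0,0,0.0007,1,0,0,0,0,0,0,1]

```text
clock: 30.98
eef_pos: [491.0, -119.9, 205.0]
tool_rot: [3.141, -0.0, 0.471]
force: [0.4, 0.5, -1.2]
width: 15.4
gripper_force: 59.1
```

```bash
python3 -c "
from h import *
feel(4);grabs('n7',2)"
```

```text
F,M,p [ 1.77000e-01 -1.89000e-01 -9.68000e-01  5.00000e-03 -4.00000e-03
 -1.70000e-02  4.90994e+02 -1.19921e+02  2.04963e+02] sd [0.607 0.561 0.427 0.027 0.021 0.015]
```

Emit:
carry_out:
  deltas: [0,0,0,0,0,0.003,1,0,0,0,0,0,0.003,1,0,0,0,0,0,0.0015,1,0,0,0,0,0,0,1,0,0,0,0.005,0,0,1,0,0,0,0.01,0,0,1,0,0,0,0.01,0,0,1,0,0,0,0.01,0,0,1,0,0,0,0.01,0,0,1,0,0,0,0.01,0,0,1,0,0,0,0,0,0,1]

```text
clock: 32.65
eef_pos: [540.8, -94.3, 197.3]
tool_rot: [-3.142, -0.001, 0.472]
force: [0.1, 0.6, -0.3]
width: 15.1
gripper_force: 59.1
```

```bash
python3 -c "
from h import *
st();grab('n8',2)
p=ctrl.read_state()['eef_pos']
cv2.imwrite('pics/f.png',cv2.resize(np.hstack([np.load('n8_scene.npy')[150:250,320:420],np.load('n8_top.npy')[185:285,310:410]])[:,:,::-1].astype(np.uint8),(800,400),interpolation=cv2.INTER_CUBIC))
for X in([470.5,-119,64],):print(proj('scene',X),proj('top',X))
# back to the rack: up, over, to 80 mm before the slot
rows(p,[(p[0],p[1],265),(500,60,265),(430,190,265),(404,260,265),(404,260,156)],27,1,45)
"
```

```text
32.65 [540.766 -94.26  197.343] [-3.142e+00 -1.000e-03  4.720e-01] [ 0.073  0.637 -0.254] [-0.026  0.079  0.015] 15.082 59.079
[[368.41278981 200.00680483]] [[357.35030171 231.08640179]]
2 x [0,0,0,0.0000,0.0000,-0.0338,1] -> [539.5 -95.3 265. ]
4 x [0,0,0,0.0088,-0.0391,-0.0000,1] -> [499.8  60.  265. ]
4 x [0,0,0,-0.0008,-0.0369,-0.0000,1] -> [430.  190.1 265. ]
2 x [0,0,0,0.0043,-0.0370,-0.0000,1] -> [404.  259.9 265. ]
3 x [0,0,0,0.0000,-0.0000,0.0363,1] -> [404.  259.9 156.1]
```

View pics/f.png

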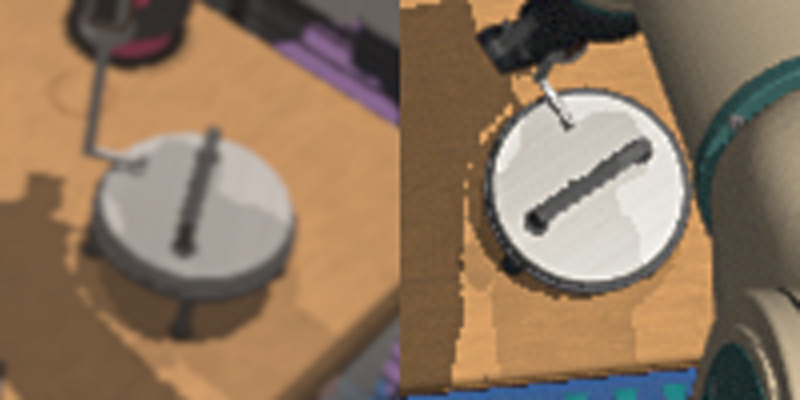

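The lid lies flat and centred in the ring (scene about (369,200), top about (357,231)), and the toe is clear of the strap. Now back to the rack.

Emit:
carry_out:
  deltas: [0,0,0,0,0,-0.0338,1,0,0,0,0,0,-0.0338,1,0,0,0,0.0088,-0.0391,0,1,0,0,0,0.0088,-0.0391,0,1,0,0,0,0.0088,-0.0391,0,1,0,0,0,0.0088,-0.0391,0,1,0,0,0,-0.0008,-0.0369,0,1,0,0,0,-0.0008,-0.0369,0,1,0,0,0,-0.0008,-0.0369,0,1,0,0,0,-0.0008,-0.0369,0,1]

```text
clock: 34.1
eef_pos: [429.7, 191.0, 265.2]
tool_rot: [3.141, -0.0, 0.47]
force: [0.7, 0.1, -1.0]
width: 15.3
gripper_force: 59.2
```

Emit:
carry_out:
  deltas: [0,0,0,0.0043,-0.037,0,1,0,0,0,0.0043,-0.037,0,1,0,0,4,0,0,0,1,0,0,0,0,0,0.0363,1,0,0,0,0,0,0.0363,1,0,0,0,0,0,0.0363,1,0,0,0,0,0,0,1,0,0,0,0,0,0,1]

```text
clock: 35.1
eef_pos: [405.2, 260.7, 157.2]
tool_rot: [-3.141, -0.002, 0.401]
force: [-0.2, -0.4, -0.7]
width: 15.8
gripper_force: 59.1
```

```bash
python3 -c "
from h import *
feel(4);st();p=np.mean([ (ctrl.get_image('scene'),ctrl.read_state()['eef_pos'])[1] for _ in range(4)],0)
print(p);rows(p,[(402.6,258.9,156.0),(482.3,292.8,156)],23,1,15)
grabs('n9',2);c=p-[0,0,127.1];print('toe/bottom',proj('scene',c))"
```

```text
F,M,p [ 1.35000e-01  1.20000e-02 -1.25900e+00 -5.00000e-03 -2.40000e-02
 -7.00000e-03  4.05499e+02  2.60843e+02  1.57550e+02] sd [0.309 0.557 0.389 0.013 0.017 0.008]
35.3 [405.357 260.734 157.423] [-3.141e+00 -3.000e-03  4.010e-01] [ 0.189  0.549 -1.765] [ 0.011 -0.011 -0.013] 15.397 59.097
[404.98720576 260.53203915 156.9086949 ]
1 x [0,0,0,-0.0028,0.0006,0.0009,1] -> [402.6 258.9 156. ]
6 x [0,0,0,0.0144,-0.0000,0.0000,1] -> [482.2 292.6 156. ]
toe/bottom [[275.26818714 321.91583682]]
```

Emit:
carry_out:
  deltas: [0,0,0,0,0.0006,0.001,1,0,0,0,0.01,0,0,1,0,0,0,0.0125,0,0,1,0,0,0,0.0125,0,0,1,0,0,0,0.0125,0,0,1,0,0,0,0.0125,0,0,1,0,0,0,0.0125,0,0,1,0,0,0,0.011,0,0,1,0,0,0,0,0,0,1,0,0,0,0,0,0,1]

```text
clock: 36.85
eef_pos: [481.1, 292.2, 155.0]
tool_rot: [3.141, 0.001, 0.401]
force: [0.1, 0.2, -1.5]
width: 14.9
gripper_force: 59.1
```

```bash
python3 -c "
from h import *
feel(4);st()"
```

```text
F,M,p [-2.02000e-01 -2.65000e-01 -1.53900e+00  5.00000e-03  1.00000e-02
 -1.30000e-02  4.81193e+02  2.92158e+02  1.55125e+02] sd [0.271 0.405 0.22  0.019 0.011 0.011]
37.05 [481.297 292.233 155.182] [3.141 0.    0.402] [ 0.115  0.029 -1.43 ] [-0.028  0.018 -0.002] 15.237 59.098
```

Emit:
carry_out:
  deltas: [0,0,0,0,0,0.003,1,0,0,0,0,0,0.002,1,0,0,0,0,0,0.001,1,0,0,0,0,0,0.001,1,0,0,0,0,0,0.0007,1,0,0,0,0,0,0,1,0,0,0,0,0,0,1]

```text
clock: 37.92
eef_pos: [481.7, 292.4, 147.5]
tool_rot: [-3.142, -0.0, 0.401]
force: [-0.4, -0.4, -0.7]
width: 15.4
gripper_force: 59.1
```

```bash
python3 -c "
from h import *
feel(4);st()"
```

```text
F,M,p [ 2.59000e-01  1.28000e-01 -1.55000e+00 -1.00000e-03 -1.00000e-03
  1.30000e-02  4.81716e+02  2.92403e+02  1.47486e+02] sd [0.313 0.412 0.332 0.042 0.027 0.034]
38.125 [481.718 292.402 147.489] [-3.142 -0.     0.401] [ 0.323  0.248 -1.608] [0.037 0.004 0.044] 15.417 59.098
```

Still carrying about 1.2 N, so not resting yet. I'll lower a little more.

Emit:
carry_out:
  deltas: [0,0,0,0,0,0.0005,1,0,0,0,0,0,0.0005,1,0,0,0,0,0,0,1,0,0,0,0,0,0,1]

```text
clock: 38.62
eef_pos: [481.7, 292.4, 147.1]
tool_rot: [3.142, -0.001, 0.401]
force: [-1.5, -2.4, 4.6]
width: 15.3
gripper_force: 60.3
```

```bash
python3 -c "
from h import *
feel(5)"
```

```text
F,M,p [-1.22400e+00 -6.91000e-01  5.25800e+00 -1.98000e-01  3.42000e-01
  6.00000e-03  4.81752e+02  2.92406e+02  1.47131e+02] sd [0.412 0.451 0.398 0.009 0.021 0.02 ]
```

It rests on the fork. I'll release and rise.

Emit:
carry_out:
  deltas: [0,0,0,0,0,-0.0003,0.6,0,0,0,0,0,0,-0.2,0,0,0,0,0,0,-1,0,0,0,0,0,0,-1,0,0,0,0,0,0,-1,0,0,0,0,0,0,-1,0,0,0,0,0,0,-1]

```text
clock: 39.75
eef_pos: [481.7, 292.4, 146.7]
tool_rot: [-3.142, -0.0, 0.401]
force: [0.3, 0.6, -0.1]
width: 85.6
gripper_force: 0.0
```

Emit:
carry_out:
  deltas: [0,0,0,0,0,-0.01,-1,0,0,0,0,0,-0.02,-1,0,0,0,0,0,-0.03,-1,0,0,0,0,0,-0.03,-1,0,0,0,0,0,-0.03,-1,0,0,0,-0.04,0,0,-1,0,0,0,-0.04,0.02,0,-1,0,0,0,0,0.04,0,-1,0,0,0,0,0.04,0,-1,0,0,0,0,0.04,0,-1,0,0,0,0,0,0,-1]

```text
clock: 41.12
eef_pos: [464.0, 128.9, 267.4]
tool_rot: [3.14, -0.001, 0.395]
force: [0.7, 1.4, -0.4]
width: 85.6
gripper_force: 0.0
```

```bash
python3 -c "
from h import *
st();S=np.load('n9_scene.npy')
N=ctrl.get_image('scene')[:,:,::-1];O=cv2.imread('pics/S.png')
# compare rack region with the first picture: shift of handle+lifter patch
a=cv2.cvtColor(O,6);b=cv2.cvtColor(N.copy(),6)
for n,(x,y,w,h) in {'handle':(224,264,20,26),'toe':(236,302,24,16)}.items():
  r=cv2.matchTemplate(b[y-8:y+h+8,x-8:x+w+8],a[y:y+h,x:x+w],cv2.TM_CCOEFF_NORMED);_,v,_,l=cv2.minMaxLoc(r);print(n,v,np.array(l)-8)
"
```

```text
41.125 [463.954 128.866 267.355] [ 3.14e+00 -1.00e-03  3.95e-01] [ 0.65   1.363 -0.435] [ 0.076  0.02  -0.002] 85.563 0.0
handle 0.988149881362915 [0 0]
toe 0.9850329756736755 [0 0]
```

The lifter hangs exactly where it was at the start (0 px shift), the lid is in the stand and the arm is clear. Handing in.

```bash
python3 -c "
from cell import ctrl
print(ctrl.finish_job())"
```

```text
the job is handed in; nothing more can be done
None
```

The lid is parked level in the ring stand, the lifter hangs back in its rack, and the job was handed in at about 41 s of the allowed 72 s; `finish_job()` returned no verdict.

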